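Line up the size range on the sample board

ROBOT

A 6-joint arm with a two-finger parallel gripper is mounted at the origin on the work surface. World frame = base frame: x ahead of the robot, y to its left, z up, the work surface at z = 0. Lengths are in mm, angles in rad, forces in N, time in s.
With the tool pointing down it reaches from about 325 to 775 mm from the base axis. Payload 5.5 kg.
Tool frame: the origin (TCP) lies at the very end of the fingers, on their centre line; the grasp point (between the pads) lies 19 mm behind it (manip.pinch_z is the distance from the TCP to the grasp point, in mm); z points along the fingers, y is the line along which they close (so a half turn about z gives the same grasp; the last joint's range is limited). The gripper opens to 88 mm and grips with 3 to 60 N. Pads are 20 mm wide; open, the fingers measure 115 mm over their backs; the gripper's body (75 mm by 178 mm) begins 61 mm behind the grasp point.
Start: joints at [-1.281, 0.091, 1.231, -0, 1.82, -0.057], TCP at [203.934, -564.294, 222.631] pointing down, gripper open.
Joint ranges: [-2.87, 2.87], [-0.86, 2.18], [0.17, 2.46], [-1.51, 4.65], [0.06, 2.69], [-2.65, 2.65]. Speed limits (rad/s): [2.57, 2.57, 3.01, 3.14, 3.14, 3.14].

INTERFACE

Orientations are given as [roll, pitch, yaw] about the fixed x, y, z axes, in that order (R = Rz(yaw) Ry(pitch) Rx(roll)).
In Python, from station import manip gives the robot as it stands.
- The arm moves only by the tool servo_tool, never from a script. Its arguments are lists of equal length, an entry for each row: "dp": the shift along the tool's x, y, z normalised to -1 to 1, where 1 is 300 mm, a list of three; "turn": the turn about the tool's z normalised to -1 to 1, where 1 is pi/4 rad. A call has 1 to 10 rows; each row is the pose to reach, as a shift and turn from the pose commanded when the call began, along the tool's axes at that moment; what a row does not reach only later rows make up. A row lasts 1/12 s, in which the tool goes at most 41.7 mm and 7.16 degrees, less where a joint would pass 70% of its speed; a pose out of reach is approached as far as the arm can. A call with a number of a shift or a turn outside -1 to 1 is refused whole. A call with a gripper value outside its range is refused whole. "grip" is the opening, from 0 (shut) to 1 (fully open), set as the call begins (left out, the last holds). The fingers move at their own pace and stop on an object; "force" is the grip in N (left out, the last holds). Time passes only in rows, so rows that repeat a pose let the fingers close. It gives the time, the measured TCP pose, the force, the opening and the grip force at its end, in the units of the state.
- manip.get_obs(): the state, without advancing time (a new reading comes with each control period).
- manip.read_camera(name): name is "side" or "top" or "wrist"; returns (picture, depth): 384x512x3 uint8, red, green, blue; 384x512 float32, mm along the optical axis (not along the pixel's ray), 0 where there is no reading.
- manip.get_calibration(name): a dict with "intrinsics" (3x3 intrinsics, pixels), "cam_to_world" (4x4, takes a point from camera to world coordinates). Camera axes: x right, y down, z forward; pixel columns grow to the right and rows downward; lengths in mm; the calibration is good to about 2 mm. The wrist camera is an equidistant fisheye: a pixel r from the principal point sees the ray r / f radians off the axis. A picture is of the moment at which its call begins: read the wrist's pose just before it. get_calibration takes no time and is no camera call; for the wrist camera it gives the pose at the moment of the call.
- manip.sign_off(): hands the job in; it is judged then, once.
The state is a dict: "t": time; "qpos": joint angles; "dq": joint speeds; "tau": joint torques, N m; "tool_pos": TCP position; "ee_rot": TCP orientation; "wrist_force": force on the tool from outside, world axes, zero at the start; "torque": the same for the moment, N m; "width": opening from 0.0 (shut) to 1.0 (fully open); "gripper_force": force on a finger pad.
Only numpy, scipy, OpenCV 4.12 (cv2) and the standard library are available. Lean on these libraries where they do the work, as an engineer would, in place of code of your own. Each camera call takes 0.05 s, during which the arm holds its last target. There are 200 camera calls.

TASK

Set out our jar range on the white sample board: stand the four amber jars upright, one in the middle of each disc, in order of height, with the tallest next to the upright steel end plate and the shortest at the other end. Set them down gently, never let a jar tip over, and leave the white pump bottle where it stands.

Things in the scene. Friction and masses are not known exactly. Their poses are not given: they have to be found in the camera images.
- jar_135: loose closed container, a plain straight round amber jar with a paper band and a black screw lid of almost the same width; 135 mm tall over the lid, 42 mm in diameter, about 170 g; lid 16 mm high, 40 mm wide. Origin: centre of its underside; z up along the jar. Starts upright on the bench; starting places are shuffled
- jar_110: loose closed container, a plain straight round amber jar with a paper band and a black screw lid of almost the same width; 110 mm tall over the lid, 46 mm in diameter, about 160 g; lid 16 mm high, 44 mm wide. Origin: centre of its underside; z up along the jar. Starts upright on the bench; starting places are shuffled
- jar_85: loose closed container, a plain straight round amber jar with a paper band and a black screw lid of almost the same width; 85 mm tall over the lid, 40 mm in diameter, about 100 g; lid 16 mm high, 38 mm wide. Origin: centre of its underside; z up along the jar. Starts upright on the bench; starting places are shuffled
- jar_60: loose closed container, a plain straight round amber jar with a paper band and a black screw lid of almost the same width; 60 mm tall over the lid, 50 mm in diameter, about 110 g; lid 16 mm high, 48 mm wide. Origin: centre of its underside; z up along the jar. Starts upright on the bench; starting places are shuffled
- disc_a: fixed plain round grey disc, 64 mm in diameter, 4 mm thick, on the white board; origin: centre of its underside, on the board's top 8 mm above the bench, so its top face is 12 mm above the bench. The discs stand in a straight row in the order a, b, c, d, 75 mm between centres; this is an end disc. The row's y axis runs along the row from d to a, x across it
- disc_b: fixed plain round grey disc, 64 mm in diameter, 4 mm thick, on the white board; origin: centre of its underside, on the board's top 8 mm above the bench, so its top face is 12 mm above the bench. The discs stand in a straight row in the order a, b, c, d, 75 mm between centres; this is an inner disc. The row's y axis runs along the row from d to a, x across it
- disc_c: fixed plain round grey disc, 64 mm in diameter, 4 mm thick, on the white board; origin: centre of its underside, on the board's top 8 mm above the bench, so its top face is 12 mm above the bench. The discs stand in a straight row in the order a, b, c, d, 75 mm between centres; this is an inner disc. The row's y axis runs along the row from d to a, x across it
- disc_d: fixed plain round grey disc, 64 mm in diameter, 4 mm thick, on the white board; origin: centre of its underside, on the board's top 8 mm above the bench, so its top face is 12 mm above the bench. The discs stand in a straight row in the order a, b, c, d, 75 mm between centres; this is an end disc. The row's y axis runs along the row from d to a, x across it
- end_plate: fixed upright dark steel plate across one end of the board, beyond disc_a or beyond disc_d, 59.5 mm from that disc's centre: 90 mm high (top 98 mm above the bench), 76 mm wide across the row, 8 mm thick. Origin: centre of its lower edge. The other end has only a low strip, 8 mm high. The white board is fixed, 365 x 84 x 8 mm
- pump_bottle: loose bystander: white round bottle 60 mm in diameter with a pump head, 180 mm tall over all, stands on the bench to one side of the work, left or right; a green tape roll 90 mm across and 48 mm high lies on the other side. Origin: centre of its underside. To be left alone
Things that resemble listed ones, but are neither listed nor needed, are in the scene too. Leave any turquoise or yellow look-alike of the jar_60 alone.

How it is judged (in metres and radians):
At the end, for the whole second after the job is handed in: Each jar stands upright (within 0.1 rad), released and at rest on its own disc, its centre within 13 mm of the disc's centre, in order of height from the tallest on the disc beside the upright end plate to the shortest on the disc at the far end (((horizontal distance between end_plate and disc_a below 0.12 m and horizontal distance between jar_135 and disc_a below 0.013 m and z of jar_135 in the frame of disc_a between 0 and 0.01 m and horizontal distance between jar_110 and disc_b below 0.013 m and z of jar_110 in the frame of disc_b between 0 and 0.01 m and horizontal distance between jar_85 and disc_c below 0.013 m and z of jar_85 in the frame of disc_c between 0 and 0.01 m and horizontal distance between jar_60 and disc_d below 0.013 m and z of jar_60 in the frame of disc_d between 0 and 0.01 m) or (horizontal distance between end_plate and disc_d below 0.12 m and horizontal distance between jar_135 and disc_d below 0.013 m and z of jar_135 in the frame of disc_d between 0 and 0.01 m and horizontal distance between jar_110 and disc_c below 0.013 m and z of jar_110 in the frame of disc_c between 0 and 0.01 m and horizontal distance between jar_85 and disc_b below 0.013 m and z of jar_85 in the frame of disc_b between 0 and 0.01 m and horizontal distance between jar_60 and disc_a below 0.013 m and z of jar_60 in the frame of disc_a between 0 and 0.01 m)) and angle between each of jar_135, jar_110, jar_85, jar_60's own z axis and vertical below 0.1 rad and linear speed of each of jar_135, jar_110, jar_85, jar_60 below 0.02 m/s and angular speed of each of jar_135, jar_110, jar_85, jar_60 below 0.2 rad/s and contact force between each of jar_135, jar_110, jar_85, jar_60 and the fingers below 0.1 N); the robot touches nothing.
It fails at once if a jar is tipped over (leans more than 0.6 rad) (angle between any of jar_135, jar_110, jar_85, jar_60's own z axis and vertical above 0.6 rad).
It fails at once if a jar is slammed down on a disc (over 60 N) (contact force between any of jar_135, jar_110, jar_85, jar_60 and disc_a above 60 N or contact force between any of jar_135, jar_110, jar_85, jar_60 and disc_b above 60 N or contact force between any of jar_135, jar_110, jar_85, jar_60 and disc_c above 60 N or contact force between any of jar_135, jar_110, jar_85, jar_60 and disc_d above 60 N).
It fails at once if the pump bottle is shifted more than 20 mm or tipped (distance of pump_bottle from where it was at the start of the episode above 0.02 m or angle between pump_bottle's own z axis and vertical above 0.4 rad).
It also fails if it takes over 118 s, if anything falls off the work surface, if the arm or the gripper's body presses on something with over 40 N, if the wrist force passes 120 N, or if a joint passes its speed limit or range.

## Working session

There is one attempt and no reset: what is moved stays moved. The work goes in short steps, Python scripts to look and compute and a tool call to move; the robot and the scene stay as the last step left them, time stands still between calls to the robot, and variables do not carry over. Pictures are saved under pics/ and viewed, at most 14 in all, crops included, and the job is handed in when it is done.

Besides the shell and the picture viewer there is one more tool, called after "Emit:" by a JSON object that holds its "fn" and its "kwargs". servo_tool: Moves the arm, as the interface text tells. Scaled input: -1 to 1 covers 300 mm each way for a shift and pi/4 rad each way for a turn. Its arguments: {"type":"object","properties":{"dp":{"type":"array","items":{"type":"array","items":{"type":"number"}}},"turn":{"type":"array","items":{"type":"number"}},"grip":{"type":"number"},"force":{"type":"number"}},"required":["dp","turn"]}

```bash
mkdir -p pics; ls
python3 - <<'E'
from station import manip
import cv2,numpy as np
o=manip.get_obs();print(o)
for n in("top","side"):
    p,d=manip.read_camera(n);cv2.imwrite(f"pics/{n}0.png",p[:,:,::-1]);np.savez(f"{n}0.npz",p=p,d=d)
    c=manip.get_calibration(n);print(n,c["intrinsics"].round(1).tolist(),c["cam_to_world"].round(3).tolist())
E
```

```text
pics
{'t': 0.0, 'qpos': array([-1.28068180e+00,  9.18309647e-02,  1.23186765e+00, -8.17453754e-06,
        1.81983828e+00, -5.66759260e-02]), 'dq': array([-0.00111161, -0.002168  , -0.00042218,  0.00033411, -0.0001944 ,
       -0.00072962]), 'tau': array([-2.34022431e-03, -4.46451116e+01, -4.06447399e+01,  6.94230082e-02,
        2.92398938e-02, -1.30570024e-04]), 'tool_pos': array([ 203.84929852, -563.98071645,  221.53390936]), 'ee_rot': array([-3.13965109e+00, -1.02218971e-04,  3.46788344e-01]), 'wrist_force': array([-0.17826299, -0.18054835,  0.14282507]), 'torque': array([ 0.02998412, -0.00226508, -0.02497525]), 'gripper_force': 0.0, 'width': 0.9976915597819613}
top [[431.9, 0.0, 249.3], [0.0, 431.9, 185.8], [0.0, 0.0, 1.0]] [[-0.008, -0.994, 0.109, 411.876], [-1.0, 0.008, -0.007, 23.142], [0.006, -0.11, -0.994, 1113.481], [0.0, 0.0, 0.0, 1.0]]
side [[378.1, 0.0, 259.7], [0.0, 378.1, 194.3], [0.0, 0.0, 1.0]] [[-0.955, -0.194, 0.222, 309.708], [-0.295, 0.648, -0.702, 626.508], [-0.008, -0.736, -0.677, 635.825], [0.0, 0.0, 0.0, 1.0]]
```

View pics/top0.png

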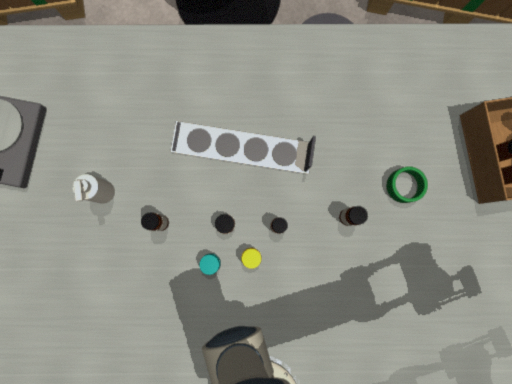

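View pics/side0.png

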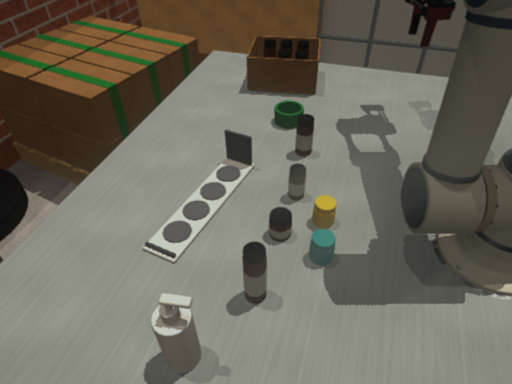

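The top view shows the discs at (199,140), (228,145), (256,149) and (284,154), with the end plate on the right at (310,152). The black lids are at (152,221), (225,224), (279,226) and (355,216). The turquoise and yellow decoys are at (209,264) and (251,259), and the pump bottle is at (86,187). The side view shows the same layout. Next I'll measure these.

```bash
cat > h.py <<'E'
import numpy as np,cv2
from station import manip
def ray(n,uv,z):
    c=manip.get_calibration(n);K=c["intrinsics"];T=c["cam_to_world"]
    d=T[:3,:3]@np.linalg.solve(K,[uv[0],uv[1],1]);o=T[:3,3]
    return o+d*(z-o[2])/d[2]
def cloud(n,d):
    c=manip.get_calibration(n);K=c["intrinsics"];T=c["cam_to_world"]
    v,u=np.mgrid[:d.shape[0],:d.shape[1]]
    P=np.stack([(u-K[0,2])/K[0,0]*d,(v-K[1,2])/K[1,1]*d,d],-1)
    return P@T[:3,:3].T+T[:3,3]
E
python3 - <<'E'
from h import *
f=np.load("top0.npz");p,d=f["p"],f["d"];C=cloud("top",d);g=cv2.cvtColor(p,cv2.COLOR_RGB2GRAY)
print("bench z",np.median(C[280:300,100:150,2]))
for (u,v) in [(152,221),(225,224),(279,226),(355,216),(209,264),(251,259),(86,187)]:
    s=np.s_[v-18:v+19,u-18:u+19];Z=C[s][...,2];Q=C[s].reshape(-1,3)
    zt=np.median(np.sort(Z[d[s]>0])[-60:])
    m=(np.abs(Z-zt)<8)&(d[s]>0);vv,uu=np.nonzero(m)
    c,r=cv2.minEnclosingCircle(np.c_[uu,vv].astype(np.float32))
    cu=np.array([uu.mean()+u-18,vv.mean()+v-18]);print((u,v),"ztop",zt.round(1),"n",m.sum(),"ctr",ray("top",cu,zt).round(1),"enc",ray("top",(c[0]+u-18,c[1]+v-18),zt).round(1),"diam",(2*np.sqrt(m.sum()/np.pi)*d[s][m].mean()/431.9).round(1))
# discs
b=((g<130)&(g>50)).astype(np.uint8)
n,l,st,ce=cv2.connectedComponentsWithStats(b[125:170,180:302],connectivity=4)
D=[]
for i in range(1,n):
    if 200<st[i,4]<900: 
        w=ray("top",ce[i]+[180,125],12);D.append(w);print(st[i],(ce[i]+[180,125]).round(1),w.round(1))
cv2.imwrite("pics/z.png",cv2.resize(np.hstack([p[110:190,160:330,::-1],cv2.merge([b*255]*3)[110:190,160:330]]),None,fx=2,fy=2))
m=(C[...,2]>60)&(d>0);m[:,:295]=0;m[:,325:]=0;m[:125]=0;m[185:]=0
print("plate",C[m].mean(0),C[m].min(0),C[m].max(0))
E
```

```text
bench z -0.2198560635334843
(152, 221) ztop 136.4 n 251 ctr [442.4 241.8 136.4] enc [442.5 241.7 136.4] diam 40.4
(225, 224) ztop 61.9 n 297 ctr [437.5  77.5  61.9] enc [437.3  77.1  61.9] diam 47.3
(279, 226) ztop 86.0 n 202 ctr [431.8 -55.2  86. ] enc [432.1 -55.   86. ] diam 38.1
(355, 216) ztop 111.1 n 276 ctr [ 452.8 -236.2  111.1] enc [ 452.5 -236.1  111.1] diam 43.6
(209, 264) ztop 61.9 n 309 ctr [339.6 114.3  61.9] enc [339.6 114.   61.9] diam 47.7
(251, 259) ztop 61.7 n 305 ctr [353.   12.5  61.7] enc [353.2  12.1  61.7] diam 47.5
(86, 187) ztop 180.9 n 162 ctr [508.3 387.9 180.9] enc [508.3 387.7 180.9] diam 31.2
[  7   4  24  23 426] [198.4 140.1] [653.5 146.3  12. ]
[ 36   9  23  23 421] [227.  144.7] [640.9  72.2  12. ]
[ 64  13  24  23 423] [255.3 149.1] [628.6  -1.1  12. ]
[ 92  18  25  22 423] [283.9 153.6] [616.4 -74.9  12. ]
plate [ 605.38675244 -133.13025603   89.81539328] [ 569.8943041  -143.51910625   60.00740553] [ 643.59275642 -125.034927     99.79056119]
```

Going left to right, the jars are 135 at (442,242), 60 at (437,77), 85 at (432,-55) and 110 at (452,-236). The plate is at the low-y end, so I'll place the short jars first. I'll grip across the row, which means a tool yaw of 1.405.

Emit:
{"fn": "servo_tool", "kwargs": {"dp": [[0.073, -0.087, 0], [0.146, -0.174, 0], [0.22, -0.26, 0], [0.29, -0.35, 0], [0.365, -0.435, 0], [0.44, -0.52, 0], [0.51, -0.61, 0], [0.58, -0.7, 0], [0.66, -0.78, 0], [0.73, -0.87, 0]], "turn": [-0.1, -0.2, -0.3, -0.4, -0.5, -0.6, -0.7, -0.8, -0.9, -1], "grip": 1}}

```text
t: 0.93
tool_pos: [321.5, -242.8, 222.2]
ee_rot: [-3.141, -0.0, 1.136]
wrist_force: [0.6, -0.1, 0.2]
width: 0.999
gripper_force: 0.0
```

```bash
cat > go.py <<'E'
# usage: go.py x y z  -> shift (normalised, tool axes) and turn to that TCP position at yaw 1.405
import sys
from h import *
from scipy.spatial.transform import Rotation as R
o=manip.get_obs();t=np.array(list(map(float,sys.argv[1:4])))
y=o["ee_rot"][2];M=np.array([[np.cos(y),np.sin(y),0],[np.sin(y),-np.cos(y),0],[0,0,-1]])
print("t",round(o["t"],2),"pos",o["tool_pos"].round(1),"rot",o["ee_rot"].round(3),"q",o["qpos"].round(2))
print("dp",(M.T@(t-o["tool_pos"])/300).round(3),"turn",round(-(1.405-y)/(np.pi/4),3))
E
python3 go.py 437.5 77.3 150
```

```text
t 0.93 pos [ 321.5 -242.8  222.2] rot [-3.141 -0.     1.136] q [-0.73 -0.44  1.71  0.    1.88 -0.3 ]
dp [ 1.131 -0.099  0.241] turn -0.343
```

Emit:
{"fn": "servo_tool", "kwargs": {"dp": [[0.12, -0.01, 0], [0.24, -0.02, 0], [0.36, -0.03, 0], [0.48, -0.04, 0], [0.6, -0.05, 0], [0.72, -0.06, 0], [0.84, -0.08, 0], [0.95, -0.09, 0], [1, -0.1, 0], [1, -0.1, 0]], "turn": [-0.05, -0.1, -0.15, -0.2, -0.25, -0.3, -0.34, -0.343, -0.343, -0.343]}}

```text
t: 1.77
tool_pos: [421.5, 42.8, 221.9]
ee_rot: [-3.14, -0.001, 1.406]
wrist_force: [0.3, -0.2, 0.2]
width: 1.005
gripper_force: 0.0
```

```bash
python3 go.py 437.5 77.3 130; python3 go.py 437.5 77.3 9
```

```text
t 1.77 pos [421.5  42.8 221.9] rot [-3.140e+00 -1.000e-03  1.406e+00] q [ 0.02 -0.38  1.66  0.    1.87  0.18]
dp [0.122 0.034 0.306] turn 0.002
t 1.77 pos [421.5  42.8 221.9] rot [-3.140e+00 -1.000e-03  1.406e+00] q [ 0.02 -0.38  1.66  0.    1.87  0.18]
dp [0.122 0.034 0.71 ] turn 0.002
```

Emit:
{"fn": "servo_tool", "kwargs": {"dp": [[0.12, 0.034, 0.05], [0.122, 0.034, 0.15], [0.122, 0.034, 0.25], [0.122, 0.034, 0.35], [0.122, 0.034, 0.45], [0.122, 0.034, 0.55], [0.122, 0.034, 0.63], [0.122, 0.034, 0.68], [0.122, 0.034, 0.71], [0.122, 0.034, 0.71]], "turn": [0, 0, 0, 0, 0, 0, 0, 0, 0, 0]}}

```text
t: 2.6
tool_pos: [436.1, 73.4, 7.3]
ee_rot: [-3.138, 0.001, 1.401]
wrist_force: [-0.4, -0.6, -0.0]
width: 0.999
gripper_force: 0.0
```

Emit:
{"fn": "servo_tool", "kwargs": {"dp": [[0, 0, 0], [0, 0, 0], [0, 0, 0], [0, 0, 0], [0, 0, 0], [0, 0, 0], [0, 0, 0], [0, 0, 0], [0, 0, 0], [0, 0, 0]], "turn": [0, 0, 0, 0, 0, 0, 0, 0, 0, 0], "grip": 0, "force": 15}}

```text
t: 3.43
tool_pos: [438.0, 74.4, 10.2]
ee_rot: [3.141, -0.0, 1.402]
wrist_force: [-0.1, -1.8, 4.0]
width: 0.569
gripper_force: 15.0
```

Emit:
{"fn": "servo_tool", "kwargs": {"dp": [[0, 0, -0.02], [0, 0, -0.06], [0, 0, -0.12], [0, 0, -0.18], [0, 0, -0.24], [0, 0, -0.3], [0, 0, -0.33], [0, 0, -0.33], [0, 0, -0.33], [0, 0, -0.33]], "turn": [0, 0, 0, 0, 0, 0, 0, 0, 0, 0]}}

```text
t: 4.27
tool_pos: [437.1, 74.3, 107.4]
ee_rot: [-3.14, 0.0, 1.402]
wrist_force: [-0.3, 0.4, -1.6]
width: 0.568
gripper_force: 15.0
```

```bash
python3 go.py 653.5 146.3 108; python3 -c "
from h import *
p,d=manip.read_camera('wrist');cv2.imwrite('pics/w1.png',p[:,:,::-1])
print(manip.get_obs()['tool_pos'])
p,d=manip.read_camera('top');cv2.imwrite('pics/t1.png',p[:,:,::-1])
print(manip.get_obs()['tool_pos'])"; python3 -c "
import cv2,numpy as np
a=cv2.imread('pics/w1.png');b=cv2.imread('pics/t1.png');cv2.imwrite('pics/v1.png',cv2.resize(np.hstack([a,b]),(800,300)))"
```

```text
t 4.27 pos [437.1  74.3 107.4] rot [-3.14   0.     1.402] q [ 0.09 -0.33  1.82  0.    1.65  0.26]
dp [ 0.358  0.671 -0.002] turn -0.004
[436.91658685  74.26389019 107.1855725 ]
[436.93495756  74.23349026 107.15736941]
```

View pics/v1.png

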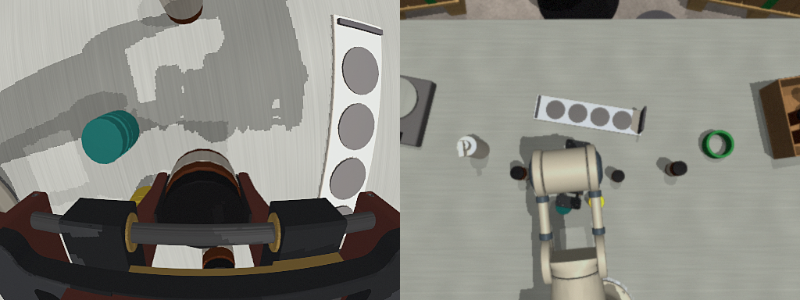

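The jar is held in the wrist view. It sits about 3 mm off the TCP along tool x, which I'll compensate for.

Emit:
{"fn": "servo_tool", "kwargs": {"dp": [[0.04, 0.07, 0], [0.09, 0.16, 0], [0.14, 0.26, 0], [0.19, 0.36, 0], [0.24, 0.46, 0], [0.29, 0.55, 0], [0.33, 0.62, 0], [0.348, 0.66, 0], [0.348, 0.671, 0], [0.348, 0.671, 0]], "turn": [0, 0, 0, 0, 0, 0, 0, 0, 0, 0]}}

```text
t: 5.2
tool_pos: [653.5, 143.1, 106.6]
ee_rot: [-3.139, 0.001, 1.402]
wrist_force: [-0.3, -0.1, -1.5]
width: 0.564
gripper_force: 15.0
```

Emit:
{"fn": "servo_tool", "kwargs": {"dp": [[0, 0, 0.03], [0, 0, 0.09], [0, 0, 0.15], [0, 0, 0.2], [0, 0, 0.23], [0, 0, 0.25], [0, 0, 0.26], [0, 0, 0.265], [0, 0, 0.27], [0, 0, 0.27]], "turn": [0, 0, 0, 0, 0, 0, 0, 0, 0, 0]}}

```text
t: 6.03
tool_pos: [654.0, 143.4, 28.4]
ee_rot: [3.14, -0.0, 1.402]
wrist_force: [0.6, -0.2, -1.0]
width: 0.567
gripper_force: 15.0
```

```bash
python3 go.py 653.5 143.3 21; python3 -c "
from h import *
p,d=manip.read_camera('wrist');cv2.imwrite('pics/w2.png',p[:,:,::-1])"
```

```text
t 6.03 pos [654.  143.4  28.4] rot [ 3.14  -0.     1.402] q [0.16 0.32 1.32 0.   1.5  0.33]
dp [-0.001 -0.002  0.025] turn -0.004
```

View pics/w2.png

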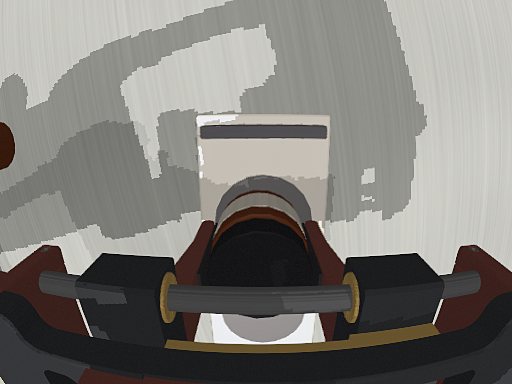

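The wrist view shows the jar centred over the far disc, with an even grey rim around (263,190). I'll lower it slowly, release it and back off.

Emit:
{"fn": "servo_tool", "kwargs": {"dp": [[0, 0, 0.006], [0, 0, 0.012], [0, 0, 0.016], [0, 0, 0.02], [0, 0, 0.023], [0, 0, 0.023], [0, 0, 0.023]], "turn": [0, 0, 0, 0, 0, 0, 0]}}

```text
t: 6.67
tool_pos: [653.7, 143.3, 22.2]
ee_rot: [3.141, -0.0, 1.402]
wrist_force: [-3.5, -0.6, 6.0]
width: 0.569
gripper_force: 15.0
```

Contact is at about 6 N, so I'll release.

Emit:
{"fn": "servo_tool", "kwargs": {"dp": [[0, 0, 0], [0, 0, 0], [0, 0, 0], [0, 0, 0], [0, 0, 0], [0, 0, 0]], "turn": [0, 0, 0, 0, 0, 0], "grip": 1}}

```text
t: 7.17
tool_pos: [653.6, 143.3, 20.5]
ee_rot: [-3.141, 0.0, 1.402]
wrist_force: [-0.5, -1.0, 1.2]
width: 0.973
gripper_force: 0.0
```

Emit:
{"fn": "servo_tool", "kwargs": {"dp": [[0, 0, -0.03], [0, 0, -0.1], [0, 0, -0.2], [0, 0, -0.3], [0, 0, -0.4], [0, 0, -0.48], [0, 0, -0.5], [0, 0, -0.5]], "turn": [0, 0, 0, 0, 0, 0, 0, 0]}}

```text
t: 7.83
tool_pos: [654.8, 143.5, 174.3]
ee_rot: [3.136, -0.002, 1.402]
wrist_force: [0.2, -0.1, -0.3]
width: 0.999
gripper_force: 0.0
```

```bash
python3 go.py 432 -55 170
```

```text
t 7.83 pos [654.8 143.5 174.3] rot [ 3.136e+00 -2.000e-03  1.402e+00] q [0.16 0.27 1.11 0.   1.75 0.33]
dp [-0.777 -0.621  0.014] turn -0.004
```

Emit:
{"fn": "servo_tool", "kwargs": {"dp": [[-0.09, -0.07, 0], [-0.19, -0.15, 0], [-0.29, -0.23, 0], [-0.39, -0.31, 0], [-0.49, -0.39, 0], [-0.59, -0.47, 0], [-0.68, -0.55, 0], [-0.777, -0.62, 0], [-0.777, -0.62, 0], [-0.777, -0.62, 0]], "turn": [0, 0, 0, 0, 0, 0, 0, 0, 0, 0]}}

```text
t: 8.67
tool_pos: [429.8, -56.0, 168.9]
ee_rot: [-3.14, -0.0, 1.399]
wrist_force: [0.0, -0.5, 0.1]
width: 0.999
gripper_force: 0.0
```

Emit:
{"fn": "servo_tool", "kwargs": {"dp": [[0, 0, 0], [0, 0, 0], [0, 0, 0]], "turn": [0, 0, 0]}}

```text
t: 8.92
tool_pos: [431.4, -54.4, 169.9]
ee_rot: [-3.14, -0.0, 1.403]
wrist_force: [0.6, 0.3, -0.3]
width: 1.003
gripper_force: 0.0
```

```bash
python3 go.py 432 -55 23; python3 -c "
from h import *
p,d=manip.read_camera('side');cv2.imwrite('pics/s3.png',p[:,:,::-1])"
```

```text
t 8.92 pos [431.4 -54.4 169.9] rot [-3.14  -0.     1.403] q [-0.2  -0.36  1.74  0.    1.77 -0.04]
dp [-0.002  0.002  0.49 ] turn -0.003
```

View pics/s3.png

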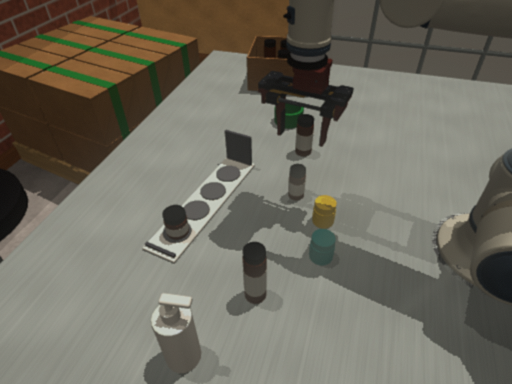

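jar_60 stands centred on the far disc, at (176,225). Next is jar_85.

Emit:
{"fn": "servo_tool", "kwargs": {"dp": [[0, 0, 0.03], [0, 0, 0.1], [0, 0, 0.18], [0, 0, 0.26], [0, 0, 0.34], [0, 0, 0.42], [0, 0, 0.46], [0, 0, 0.49], [0, 0, 0.49], [0, 0, 0.49]], "turn": [0, 0, 0, 0, 0, 0, 0, 0, 0, 0]}}

```text
t: 9.8
tool_pos: [431.3, -55.1, 24.2]
ee_rot: [3.141, 0.0, 1.402]
wrist_force: [0.4, -0.6, 0.2]
width: 0.998
gripper_force: 0.0
```

Emit:
{"fn": "servo_tool", "kwargs": {"dp": [[0, 0, 0], [0, 0, 0], [0, 0, 0], [0, 0, 0], [0, 0, 0], [0, 0, 0], [0, 0, 0], [0, 0, 0], [0, 0, 0], [0, 0, 0]], "turn": [0, 0, 0, 0, 0, 0, 0, 0, 0, 0], "grip": 0, "force": 15}}

```text
t: 10.63
tool_pos: [431.2, -55.2, 23.8]
ee_rot: [3.141, 0.0, 1.402]
wrist_force: [0.6, -0.0, 0.7]
width: 0.449
gripper_force: 15.0
```

Emit:
{"fn": "servo_tool", "kwargs": {"dp": [[0, 0, -0.02], [0, 0, -0.06], [0, 0, -0.12], [0, 0, -0.18], [0, 0, -0.24], [0, 0, -0.3], [0, 0, -0.33], [0, 0, -0.33], [0, 0, -0.33], [0, 0, -0.33]], "turn": [0, 0, 0, 0, 0, 0, 0, 0, 0, 0]}}

```text
t: 11.47
tool_pos: [430.6, -55.0, 121.7]
ee_rot: [-3.14, -0.0, 1.402]
wrist_force: [0.9, -0.2, -1.4]
width: 0.453
gripper_force: 15.0
```

```bash
python3 go.py 641 72 122
```

```text
t 11.47 pos [430.6 -55.  121.7] rot [-3.14  -0.     1.402] q [-0.21 -0.36  1.82  0.    1.68 -0.04]
dp [ 0.536  0.62  -0.001] turn -0.004
```

Emit:
{"fn": "servo_tool", "kwargs": {"dp": [[0.05, 0.06, 0], [0.12, 0.14, 0], [0.19, 0.22, 0], [0.26, 0.3, 0], [0.33, 0.38, 0], [0.4, 0.46, 0], [0.47, 0.54, 0], [0.52, 0.6, 0], [0.536, 0.62, 0], [0.536, 0.62, 0]], "turn": [0, 0, 0, 0, 0, 0, 0, 0, 0, 0]}}

```text
t: 12.3
tool_pos: [641.4, 72.8, 120.2]
ee_rot: [-3.138, 0.001, 1.403]
wrist_force: [0.1, -0.5, -0.8]
width: 0.452
gripper_force: 15.0
```

Emit:
{"fn": "servo_tool", "kwargs": {"dp": [[0, 0, 0.03], [0, 0, 0.09], [0, 0, 0.15], [0, 0, 0.2], [0, 0, 0.23], [0, 0, 0.25], [0, 0, 0.26], [0, 0, 0.265], [0, 0, 0.27], [0, 0, 0.27]], "turn": [0, 0, 0, 0, 0, 0, 0, 0, 0, 0]}}

```text
t: 13.13
tool_pos: [641.8, 72.0, 42.5]
ee_rot: [3.14, -0.0, 1.402]
wrist_force: [0.2, 0.5, -1.1]
width: 0.454
gripper_force: 15.0
```

Emit:
{"fn": "servo_tool", "kwargs": {"dp": [[0, 0, 0.004], [0, 0, 0.008], [0, 0, 0.012], [0, 0, 0.016], [0, 0, 0.02], [0, 0, 0.02], [0, 0, 0.02]], "turn": [0, 0, 0, 0, 0, 0, 0]}}

```text
t: 13.72
tool_pos: [641.5, 72.1, 35.9]
ee_rot: [3.141, -0.0, 1.402]
wrist_force: [-0.8, 0.2, 0.7]
width: 0.457
gripper_force: 15.0
```

Emit:
{"fn": "servo_tool", "kwargs": {"dp": [[0, 0, 0.002], [0, 0, 0.004], [0, 0, 0.004]], "turn": [0, 0, 0]}}

```text
t: 13.97
tool_pos: [641.6, 72.1, 35.9]
ee_rot: [3.141, -0.0, 1.402]
wrist_force: [-3.0, -0.6, 5.7]
width: 0.456
gripper_force: 15.0
```

Emit:
{"fn": "servo_tool", "kwargs": {"dp": [[0, 0, 0], [0, 0, 0], [0, 0, 0], [0, 0, 0], [0, 0, 0], [0, 0, 0]], "turn": [0, 0, 0, 0, 0, 0], "grip": 1}}

```text
t: 14.47
tool_pos: [641.4, 72.0, 34.3]
ee_rot: [-3.141, 0.0, 1.402]
wrist_force: [-0.4, -0.3, -0.3]
width: 0.869
gripper_force: 0.0
```

Emit:
{"fn": "servo_tool", "kwargs": {"dp": [[0, 0, -0.03], [0, 0, -0.1], [0, 0, -0.2], [0, 0, -0.3], [0, 0, -0.4], [0, 0, -0.48], [0, 0, -0.5], [0, 0, -0.5], [0, 0, -0.5]], "turn": [0, 0, 0, 0, 0, 0, 0, 0, 0]}}

```text
t: 15.22
tool_pos: [641.3, 72.0, 183.6]
ee_rot: [-3.141, 0.0, 1.402]
wrist_force: [-0.3, -0.6, -0.8]
width: 1.0
gripper_force: 0.0
```

```bash
python3 go.py 452.6 -236 180
```

```text
t 15.22 pos [641.3  72.  183.6] rot [-3.141  0.     1.402] q [0.06 0.21 1.17 0.   1.76 0.23]
dp [-1.118 -0.447  0.012] turn -0.004
```

Emit:
{"fn": "servo_tool", "kwargs": {"dp": [[-0.06, -0.02, 0], [-0.18, -0.07, 0], [-0.3, -0.12, 0], [-0.42, -0.17, 0], [-0.54, -0.22, 0], [-0.66, -0.27, 0], [-0.78, -0.32, 0], [-0.88, -0.37, 0], [-0.98, -0.42, 0], [-0.98, -0.447, 0]], "turn": [0, 0, 0, 0, 0, 0, 0, 0, 0, 0]}}

```text
t: 16.05
tool_pos: [456.6, -198.7, 181.4]
ee_rot: [-3.137, 0.001, 1.397]
wrist_force: [0.2, 0.4, 0.1]
width: 1.0
gripper_force: 0.0
```

Emit:
{"fn": "servo_tool", "kwargs": {"dp": [[-0.08, 0, 0], [-0.138, 0, 0], [-0.138, 0, 0], [-0.138, 0, 0], [-0.138, 0, 0]], "turn": [0, 0, 0, 0, 0]}}

```text
t: 16.47
tool_pos: [452.7, -234.8, 183.1]
ee_rot: [-3.139, -0.002, 1.402]
wrist_force: [0.2, 0.1, -0.0]
width: 1.002
gripper_force: 0.0
```

```bash
python3 go.py 452.6 -236 43
```

```text
t 16.47 pos [ 452.7 -234.8  183.1] rot [-3.139e+00 -2.000e-03  1.402e+00] q [-0.55 -0.15  1.54  0.    1.76 -0.38]
dp [-0.004  0.     0.467] turn -0.004
```

Emit:
{"fn": "servo_tool", "kwargs": {"dp": [[-0.004, 0, 0.03], [-0.004, 0, 0.1], [-0.004, 0, 0.18], [-0.004, 0, 0.26], [-0.004, 0, 0.34], [-0.004, 0, 0.41], [-0.004, 0, 0.45], [-0.004, 0, 0.467], [-0.004, 0, 0.467], [-0.004, 0, 0.467]], "turn": [0, 0, 0, 0, 0, 0, 0, 0, 0, 0]}}

```text
t: 17.3
tool_pos: [453.1, -237.1, 45.2]
ee_rot: [3.141, 0.0, 1.402]
wrist_force: [-0.3, 0.7, 0.4]
width: 1.0
gripper_force: 0.0
```

Emit:
{"fn": "servo_tool", "kwargs": {"dp": [[0, 0, 0], [0, 0, 0], [0, 0, 0], [0, 0, 0], [0, 0, 0], [0, 0, 0], [0, 0, 0], [0, 0, 0], [0, 0, 0], [0, 0, 0]], "turn": [0, 0, 0, 0, 0, 0, 0, 0, 0, 0], "grip": 0, "force": 18}}

```text
t: 18.13
tool_pos: [452.9, -237.3, 44.7]
ee_rot: [3.141, 0.0, 1.402]
wrist_force: [1.8, -0.0, 0.8]
width: 0.525
gripper_force: 18.0
```

Emit:
{"fn": "servo_tool", "kwargs": {"dp": [[0, 0, -0.02], [0, 0, -0.06], [0, 0, -0.12], [0, 0, -0.18], [0, 0, -0.24], [0, 0, -0.3], [0, 0, -0.33], [0, 0, -0.33], [0, 0, -0.33], [0, 0, -0.33]], "turn": [0, 0, 0, 0, 0, 0, 0, 0, 0, 0]}}

```text
t: 18.97
tool_pos: [452.1, -236.9, 142.2]
ee_rot: [-3.14, -0.001, 1.402]
wrist_force: [0.2, 0.3, -1.7]
width: 0.518
gripper_force: 18.0
```

```bash
python3 go.py 628.6 -1.3 142
```

```text
t 18.97 pos [ 452.1 -236.9  142.2] rot [-3.140e+00 -1.000e-03  1.402e+00] q [-0.55 -0.15  1.61 -0.    1.68 -0.38]
dp [0.873 0.448 0.001] turn -0.004
```

Emit:
{"fn": "servo_tool", "kwargs": {"dp": [[0.07, 0.02, -0.01], [0.17, 0.06, -0.03], [0.28, 0.11, -0.03], [0.39, 0.17, -0.03], [0.5, 0.23, -0.03], [0.61, 0.3, -0.03], [0.71, 0.36, -0.03], [0.8, 0.42, -0.03], [0.86, 0.445, -0.03], [0.87, 0.448, -0.03]], "turn": [0, 0, 0, 0, 0, 0, 0, 0, 0, 0]}}

```text
t: 19.8
tool_pos: [629.6, 0.8, 149.5]
ee_rot: [-3.138, -0.001, 1.405]
wrist_force: [0.8, 1.2, -3.0]
width: 0.52
gripper_force: 18.0
```

Emit:
{"fn": "servo_tool", "kwargs": {"dp": [[0, 0, 0], [0, 0, 0.03], [0, 0, 0.1], [0, 0, 0.17], [0, 0, 0.22], [0, 0, 0.26], [0, 0, 0.28], [0, 0, 0.295], [0, 0, 0.3], [0, 0, 0.3]], "turn": [0, 0, 0, 0, 0, 0, 0, 0, 0, 0]}}

```text
t: 20.63
tool_pos: [629.2, -2.8, 62.9]
ee_rot: [3.141, -0.0, 1.401]
wrist_force: [0.0, -0.2, 0.0]
width: 0.524
gripper_force: 18.0
```

Emit:
{"fn": "servo_tool", "kwargs": {"dp": [[0, 0, 0.004], [0, 0, 0.008], [0, 0, 0.012], [0, 0, 0.016], [0, 0, 0.02], [0, 0, 0.02], [0, 0, 0.02]], "turn": [0, 0, 0, 0, 0, 0, 0]}}

```text
t: 21.22
tool_pos: [629.2, -2.5, 56.7]
ee_rot: [3.141, -0.0, 1.402]
wrist_force: [0.1, -0.1, 0.8]
width: 0.52
gripper_force: 18.0
```

Emit:
{"fn": "servo_tool", "kwargs": {"dp": [[0, 0, 0.002], [0, 0, 0.004], [0, 0, 0.004]], "turn": [0, 0, 0]}}

```text
t: 21.47
tool_pos: [629.3, -2.5, 56.7]
ee_rot: [3.141, -0.0, 1.402]
wrist_force: [-1.5, -0.1, 5.5]
width: 0.521
gripper_force: 18.0
```

Emit:
{"fn": "servo_tool", "kwargs": {"dp": [[0, 0, 0], [0, 0, 0], [0, 0, 0], [0, 0, 0], [0, 0, 0], [0, 0, 0]], "turn": [0, 0, 0, 0, 0, 0], "grip": 1}}

```text
t: 21.97
tool_pos: [629.0, -2.5, 55.0]
ee_rot: [-3.141, 0.0, 1.402]
wrist_force: [-0.8, 0.4, -0.7]
width: 0.938
gripper_force: 0.0
```

Emit:
{"fn": "servo_tool", "kwargs": {"dp": [[0, 0, -0.03], [0, 0, -0.1], [0, 0, -0.2], [0, 0, -0.3], [0, 0, -0.4], [0, 0, -0.48], [0, 0, -0.5], [0, 0, -0.5], [0, 0, -0.5]], "turn": [0, 0, 0, 0, 0, 0, 0, 0, 0]}}

```text
t: 22.72
tool_pos: [628.9, -2.5, 204.3]
ee_rot: [-3.141, 0.0, 1.402]
wrist_force: [-0.3, -0.5, -1.0]
width: 0.999
gripper_force: 0.0
```

```bash
python3 go.py 442.4 241.8 205
```

```text
t 22.72 pos [628.9  -2.5 204.3] rot [-3.141  0.     1.402] q [-0.06  0.17  1.18 -0.    1.79  0.11]
dp [ 0.698 -0.75  -0.002] turn -0.004
```

Emit:
{"fn": "servo_tool", "kwargs": {"dp": [[0.04, -0.05, 0], [0.12, -0.13, 0], [0.21, -0.22, 0], [0.3, -0.32, 0], [0.39, -0.42, 0], [0.48, -0.52, 0], [0.57, -0.61, 0], [0.64, -0.69, 0], [0.69, -0.74, 0], [0.698, -0.75, 0]], "turn": [0, 0, 0, 0, 0, 0, 0, 0, 0, 0]}}

```text
t: 23.55
tool_pos: [439.7, 244.0, 202.6]
ee_rot: [-3.138, 0.001, 1.406]
wrist_force: [0.1, 0.2, 0.3]
width: 1.004
gripper_force: 0.0
```

Emit:
{"fn": "servo_tool", "kwargs": {"dp": [[0, 0, 0], [0, 0, 0], [0, 0, 0], [0, 0, 0]], "turn": [0, 0, 0, 0]}}

```text
t: 23.88
tool_pos: [443.2, 240.7, 204.6]
ee_rot: [-3.141, 0.001, 1.4]
wrist_force: [0.4, 0.9, 0.6]
width: 1.0
gripper_force: 0.0
```

```bash
python3 go.py 442.4 241.8 66
```

```text
t 23.88 pos [443.2 240.7 204.6] rot [-3.141e+00  1.000e-03  1.400e+00] q [ 0.43 -0.17  1.52 -0.    1.8   0.6 ]
dp [ 0.003 -0.003  0.462] turn -0.007
```

Emit:
{"fn": "servo_tool", "kwargs": {"dp": [[0.003, -0.003, 0.03], [0.003, -0.003, 0.1], [0.003, -0.003, 0.18], [0.003, -0.003, 0.26], [0.003, -0.003, 0.34], [0.003, -0.003, 0.41], [0.003, -0.003, 0.45], [0.003, -0.003, 0.462], [0.003, -0.003, 0.462], [0.003, -0.003, 0.462]], "turn": [0, 0, 0, 0, 0, 0, 0, 0, 0, 0]}}

```text
t: 24.72
tool_pos: [442.4, 242.9, 67.7]
ee_rot: [3.14, -0.001, 1.401]
wrist_force: [-0.8, 0.0, -0.1]
width: 1.001
gripper_force: 0.0
```

Emit:
{"fn": "servo_tool", "kwargs": {"dp": [[0, 0, 0], [0, 0, 0], [0, 0, 0], [0, 0, 0], [0, 0, 0], [0, 0, 0], [0, 0, 0], [0, 0, 0], [0, 0, 0], [0, 0, 0]], "turn": [0, 0, 0, 0, 0, 0, 0, 0, 0, 0], "grip": 0, "force": 18}}

```text
t: 25.55
tool_pos: [442.1, 242.8, 66.9]
ee_rot: [3.141, -0.0, 1.402]
wrist_force: [2.1, -0.0, 0.6]
width: 0.475
gripper_force: 18.0
```

Emit:
{"fn": "servo_tool", "kwargs": {"dp": [[0, 0, -0.02], [0, 0, -0.06], [0, 0, -0.12], [0, 0, -0.19], [0, 0, -0.26], [0, 0, -0.34], [0, 0, -0.41], [0, 0, -0.45], [0, 0, -0.45], [0, 0, -0.45]], "turn": [0, 0, 0, 0, 0, 0, 0, 0, 0, 0]}}

```text
t: 26.38
tool_pos: [441.9, 242.9, 201.9]
ee_rot: [3.141, -0.0, 1.402]
wrist_force: [-0.3, 0.7, -1.7]
width: 0.473
gripper_force: 18.0
```

```bash
python3 go.py 616.4 -75 201
```

```text
t 26.38 pos [441.9 242.9 201.9] rot [ 3.141 -0.     1.402] q [ 0.44 -0.17  1.52  0.    1.79  0.6 ]
dp [-0.947  0.752  0.003] turn -0.004
```

Emit:
{"fn": "servo_tool", "kwargs": {"dp": [[-0.06, 0.05, 0], [-0.16, 0.13, 0], [-0.27, 0.21, 0], [-0.38, 0.3, 0], [-0.49, 0.39, 0], [-0.6, 0.48, 0], [-0.7, 0.56, 0], [-0.8, 0.63, 0], [-0.88, 0.7, 0], [-0.945, 0.75, 0]], "turn": [0, 0, 0, 0, 0, 0, 0, 0, 0, 0]}}

```text
t: 27.22
tool_pos: [615.8, -77.2, 198.4]
ee_rot: [-3.137, 0.0, 1.4]
wrist_force: [0.7, 0.6, -2.4]
width: 0.479
gripper_force: 18.0
```

Emit:
{"fn": "servo_tool", "kwargs": {"dp": [[0, 0, 0], [0, 0, 0], [0, 0, 0], [0, 0, 0.03], [0, 0, 0.08], [0, 0, 0.13], [0, 0, 0.18], [0, 0, 0.2], [0, 0, 0.2], [0, 0, 0.2]], "turn": [0, 0, 0, 0, 0, 0, 0, 0, 0, 0]}}

```text
t: 28.05
tool_pos: [615.5, -73.7, 141.6]
ee_rot: [-3.141, -0.0, 1.403]
wrist_force: [-0.5, -0.0, -2.5]
width: 0.475
gripper_force: 18.0
```

```bash
python3 go.py 616.4 -74 79
```

```text
t 28.05 pos [615.5 -73.7 141.6] rot [-3.141 -0.     1.403] q [-0.17  0.14  1.32  0.    1.68 -0.01]
dp [-0.     0.003  0.209] turn -0.003
```

Emit:
{"fn": "servo_tool", "kwargs": {"dp": [[0, 0.003, 0.03], [0, 0.003, 0.08], [0, 0.003, 0.12], [0, 0.003, 0.15], [0, 0.003, 0.17], [0, 0.003, 0.18], [0, 0.003, 0.187], [0, 0.003, 0.187], [0, 0.003, 0.187]], "turn": [0, 0, 0, 0, 0, 0, 0, 0, 0]}}

```text
t: 28.8
tool_pos: [617.0, -74.8, 86.1]
ee_rot: [3.141, 0.0, 1.402]
wrist_force: [0.2, 0.8, -2.5]
width: 0.473
gripper_force: 18.0
```

Emit:
{"fn": "servo_tool", "kwargs": {"dp": [[0, 0, 0.004], [0, 0, 0.008], [0, 0, 0.012], [0, 0, 0.016], [0, 0, 0.02], [0, 0, 0.022], [0, 0, 0.022], [0, 0, 0.022]], "turn": [0, 0, 0, 0, 0, 0, 0, 0]}}

```text
t: 29.47
tool_pos: [616.7, -74.7, 78.9]
ee_rot: [-3.142, -0.0, 1.402]
wrist_force: [-0.4, -0.7, -2.1]
width: 0.477
gripper_force: 18.0
```

Emit:
{"fn": "servo_tool", "kwargs": {"dp": [[0, 0, 0.002], [0, 0, 0.004], [0, 0, 0.006], [0, 0, 0.006], [0, 0, 0.006]], "turn": [0, 0, 0, 0, 0]}}

```text
t: 29.88
tool_pos: [616.8, -74.7, 78.8]
ee_rot: [3.141, 0.0, 1.402]
wrist_force: [-2.7, 0.3, 6.0]
width: 0.475
gripper_force: 18.0
```

Contact is made, so I'll release and retreat up, then back clear of the camera's view.

Emit:
{"fn": "servo_tool", "kwargs": {"dp": [[0, 0, 0], [0, 0, 0], [0, 0, 0], [0, 0, 0], [0, 0, 0], [0, 0, 0]], "turn": [0, 0, 0, 0, 0, 0], "grip": 1}}

```text
t: 30.38
tool_pos: [616.7, -74.7, 76.9]
ee_rot: [-3.141, -0.0, 1.402]
wrist_force: [-0.1, 0.8, 0.6]
width: 0.893
gripper_force: 0.0
```

Emit:
{"fn": "servo_tool", "kwargs": {"dp": [[0, 0, -0.03], [0, 0, -0.1], [0, 0, -0.2], [0, 0, -0.3], [0, 0, -0.4], [0, 0, -0.45], [0, 0, -0.48], [0, 0, -0.48], [0, 0, -0.48]], "turn": [0, 0, 0, 0, 0, 0, 0, 0, 0]}}

```text
t: 31.13
tool_pos: [616.7, -74.7, 220.8]
ee_rot: [-3.141, 0.0, 1.402]
wrist_force: [-0.1, 0.4, -0.6]
width: 0.995
gripper_force: 0.0
```

Emit:
{"fn": "servo_tool", "kwargs": {"dp": [[-0.1, -0.05, 0], [-0.2, -0.1, 0], [-0.3, -0.2, 0], [-0.4, -0.3, 0], [-0.5, -0.4, 0], [-0.6, -0.5, 0], [-0.7, -0.55, 0], [-0.8, -0.6, 0], [-0.9, -0.6, 0], [-0.9, -0.6, 0]], "turn": [0, 0, 0, 0, 0, 0, 0, 0, 0, 0]}}

```text
t: 31.97
tool_pos: [391.2, -313.9, 218.4]
ee_rot: [-3.138, -0.0, 1.396]
wrist_force: [-0.2, -0.8, -1.2]
width: 0.999
gripper_force: 0.0
```

Run:
```python
from h import *
p,d=manip.read_camera("top");q,_=manip.read_camera("side")
cv2.imwrite("pics/end.png",cv2.resize(np.hstack([p,q]),(800,300))[:,:,::-1])
C=cloud("top",d)
for (x,y,h) in [(653.5,146.3,72),(640.9,72.2,97),(628.6,-1.1,122),(616.4,-74.9,147)]:
    m=(np.hypot(C[...,0]-x,C[...,1]-y)<35)&(abs(C[...,2]-h)<8)&(d>0)
    v,u=np.nonzero(m);w=ray("top",(u.mean(),v.mean()),h);print(h,m.sum(),np.median(C[m][:,2]).round(1),(w-[x,y,h]).round(1))
print(manip.get_obs()["t"],manip.get_obs()["dq"].round(3))
```

```text
72 292 71.1 [-2.4 -0.5  0. ]
97 194 96.0 [-2.1 -0.6  0. ]
122 276 120.9 [-2.3 -1.1  0. ]
147 240 145.8 [-2.7  1.3  0. ]
32.0667 [ 0.041 -0.01  -0.007  0.007  0.007  0.008]
```

View pics/end.png

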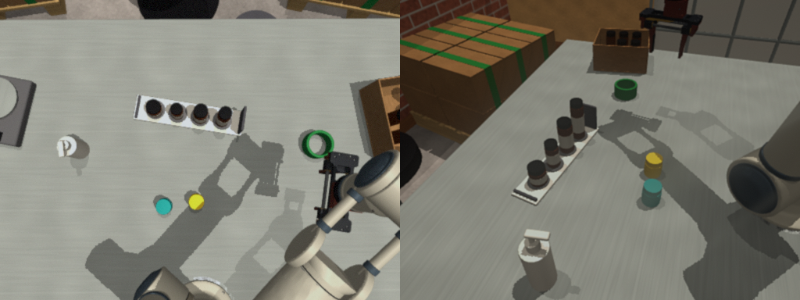

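All four jars stand upright in the right order, about 3 mm or less off centre, and the pump bottle looks undisturbed. I'll let the arm settle, then hand in.

Emit:
{"fn": "servo_tool", "kwargs": {"dp": [[0, 0, 0], [0, 0, 0], [0, 0, 0], [0, 0, 0]], "turn": [0, 0, 0, 0]}}

```text
t: 32.4
tool_pos: [394.3, -309.6, 221.1]
ee_rot: [-3.142, -0.0, 1.403]
wrist_force: [0.0, 0.5, -0.1]
width: 0.999
gripper_force: 0.0
```

```bash
python3 -c "
from station import manip
print(manip.sign_off())"
```

```text
the job is handed in; nothing more can be done
None
```

I handed the job in at about 32 s: all four jars stand upright on their discs in height order, tallest next to the end plate, about 3 mm or less off centre by the top camera; the pump bottle was left alone, and the sign-off gave no verdict.

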